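# Sweep the spilt coat buttons into the sorting tray

## Task

Sweep the three red buttons across the cutting mat with the fingertips, through the open side of the sorting tray, so that all three lie flat and wholly inside it. Slide them only, do not pick any up; leave the spools, the thimble and everything else standing where they are.

Things in the scene. Friction and masses are not known exactly. Their poses are not given: they have to be found in the camera images.
- tray: Cream sorting tray with pale blue floor, fixed on the green mat: a low U of three walls, 120 mm deep (its x) by 246 mm wide (its y), walls 22 mm high, 8 mm thick. Its -x side is open, faces roughly to the robot (turned up to 18 degrees) and has no sill: the floor is level with the mat. Origin: centre, at mat level. Mouth at x = -60 mm, inner back wall x = +52, inner side walls y = +-115.
- button_1: Red round coat button lying flat on the mat in front of the tray's mouth: a rigid disc 30 mm across, 8 mm thick, 10 to 20 g; it slides when pushed. The three red buttons are alike. Origin: centre of its underside (at mat level, z 0).
- button_2: Red round coat button lying flat on the mat in front of the tray's mouth: a rigid disc 30 mm across, 8 mm thick, 10 to 20 g; it slides when pushed. The three red buttons are alike. Origin: centre of its underside (at mat level, z 0).
- button_3: Red round coat button lying flat on the mat in front of the tray's mouth: a rigid disc 30 mm across, 8 mm thick, 10 to 20 g; it slides when pushed. The three red buttons are alike. Origin: centre of its underside (at mat level, z 0).
- spool_navy: Small wooden spool of navy blue thread standing upright, loose, among or beside the buttons: 26 mm across, 38 mm high. Origin: centre of its underside. To be left alone.
- spool_teal: Small wooden spool of teal thread standing upright, loose, among or beside the buttons: 26 mm across, 38 mm high. Origin: centre of its underside. To be left alone.
- spool_mustard: Small wooden spool of mustard yellow thread standing upright, loose, among or beside the buttons: 26 mm across, 38 mm high. Origin: centre of its underside. To be left alone.
- thimble: Steel thimble standing mouth down, loose, among or beside the buttons: 21 mm across, 25 mm high. Origin: centre of its underside. To be left alone.
- tape: Yellow round retractable tape measure, 54 mm across, 18 mm high, at the left near side. Origin: centre of its underside. To be left alone.
- pin_box: White open box of brass pins, 75 x 115 x 24 mm high, left of the mat. Origin: centre of its underside. To be left alone.
- shears: Dressmaking shears with black handles lying flat, about 215 mm long (their x, blades to +x) and 12 mm high, right of the mat. Origin: at the pivot, table level. To be left alone.
- mug: Dark red mug, 80 mm across and 90 mm high, with a side handle, right of the mat. Origin: centre of its underside. To be left alone.

How it is judged:
By the outcome, as a careful person would: the job done as asked, in the order asked, and still so for the second after the job is handed in, with the robot touching nothing.
It also fails if it takes over 64 s, if anything falls off the work surface, if the arm or the gripper's body presses on something with over 40 N, if the wrist force passes 120 N, or if a joint passes its speed limit or range.

## Robot

A 7-joint arm with a two-finger parallel gripper is mounted at the origin on the work surface. World frame = base frame: x ahead of the robot, y to its left, z up, the work surface at z = 0. Lengths are in m, angles in rad, forces in N, time in s.
With the tool pointing down it reaches from about 0.4 to 0.875 m from the base axis. Payload 6.5 kg.
Tool frame: the origin (TCP) lies between the finger pads; the fingertips stand 14 mm ahead of it and the grasp point (between the pads) lies 5 mm behind it (manip.tcp_to_tips is the z of the fingertips in the tool frame, in m); z points along the fingers, y is the direction in which the jaws open and shut (so a half turn about z gives the same grasp; the last joint's range is limited). The gripper opens to 85 mm and grips with 20 to 120 N. Pads are 22 mm wide; open, the fingers measure 114 mm over their backs; the gripper's body (76 mm by 85 mm) begins 54 mm behind the grasp point. The pads swing forward as they close: fully open they stand 13 mm farther back than shut.
Start: joints at [-1.309, 0.536, -0.004, 1.538, 0.003, 1.067, -0.071], TCP at [0.209, 0.615, 0.245] pointing down, gripper open.
Joint ranges: [-2.7, 2.7], [-0.37, 2.16], [-1.27, 1.26], [0.24, 2.4], [-1.31, 4.45], [0.19, 1.91], [-2.76, 2.76]. Speed limits (rad/s): [2.39, 2.39, 3.14, 3.14, 3.14, 3.14, 3.14].

## Interface

Orientations are given as a unit quaternion [w, x, y, z].
In Python, from plant import manip gives the robot as it stands.
- The arm moves only by the tool jog_arm, never from a script. Its argument "moves" is one flat list of numbers, 7 for each row, row after row: the turn, a rotation vector about the tool's x, y, z in rad, then the shift along the tool's x, y, z in mm, then the opening, from 0 (shut) to 1 (fully open). In form: [ax, ay, az, dx, dy, dz, hand, ax, ay, az, dx, dy, dz, hand, ...]. A call has 1 to 10 rows; each row is the pose to reach, as a shift and turn from the pose commanded when the call began, along the tool's axes at that moment; what a row does not reach only later rows make up. A row lasts 1/10 s, in which the tool goes at most 50 mm and 8.59 degrees, less where a joint would pass 70% of its speed; a pose out of reach is approached as far as the arm can. A call with a gripper value outside its range is refused whole. The fingers move at their own pace and stop on an object; the grip force is fixed at half the most. Time passes only in rows, so rows that repeat a pose let the fingers close. It gives the time, the measured TCP pose, the force and the opening at its end, in the units of the state.
- manip.state(): the state, without advancing time (a new reading comes with each control period).
- manip.get_image(name): name is "scene" or "top"; returns a dict with "frame" (420x560x3 uint8, red, green, blue), "fx", "fy", "cx", "cy" (pixels), "rvec" (rotation vector, rad) and "tvec" (3), from world to camera coordinates, as OpenCV has them. Camera axes: x right, y down, z forward; pixel columns grow to the right and rows downward; lengths in m; the calibration is good to about 2 mm. A picture is of the moment at which its call begins. There is no depth.
- manip.sign_off(): hands the job in, once; it reports no verdict.
Trained networks look in the newest picture that a camera, given by its name, has taken for a name from the list of things; names that differ only in an ending like _2 or _b are one class to them, and where a whole thing is asked for, a point or a joint stands for the part that bears it (a point fixed in the world has none). Each returns a list of dicts, best first, with "confidence" (0 to 1); they miss things now and then, are a little off and sometimes report something else, mostly with a low value. They report only what shows in the picture. A call takes as long as a camera call.
- manip.silhouettes(target, camera): "region" (420x560 bool, what is visible of it) and "position" ([row, column] in pixels, amid what is visible of it).
The state is a dict: "time": time; "qpos": joint angles; "joint_vel": joint speeds; "tau": joint torques, N m; "tcp_pos": TCP position; "tool_rot": TCP orientation; "contact_force": force on the tool from outside, world axes, zero at the start; "torque": the same for the moment, N m; "opening": finger opening in m.
Only numpy, scipy, OpenCV 4.12 (cv2) and the standard library are available. Lean on these libraries where they do the work, as an engineer would, in place of code of your own. Each camera call takes 0.05 s, during which the arm holds its last target. There are 200 camera calls.

## Working session

There is one attempt and no reset: what is moved stays moved. The work goes in short steps, Python scripts to look and compute and a tool call to move; the robot and the scene stay as the last step left them, time stands still between calls to the robot, and variables do not carry over. Pictures are saved under pics/ and viewed, about 8 in all and at most 12, crops included, and the job is handed in when it is done.

Besides the shell and the picture viewer there is one more tool, called as name(argument=value, ...) on one line, values as JSON. jog_arm: Moves the arm, as the interface text tells. Its arguments: {"type":"object","properties":{"moves":{"type":"array"}},"required":["moves"]}

```bash
mkdir -p pics; cat > h.py <<'E'
import numpy as np, cv2
from plant import manip
from scipy.spatial.transform import Rotation as R
def ray(im,row,col,z):
    Rm=cv2.Rodrigues(np.array(im["rvec"],float))[0]; t=np.array(im["tvec"],float).ravel()
    d=Rm.T@np.array([(col-im["cx"])/im["fx"],(row-im["cy"])/im["fy"],1]); c=-Rm.T@t
    return c+d*(z-c[2])/d[2]
def proj(im,P):
    K=np.array([[im["fx"],0,im["cx"]],[0,im["fy"],im["cy"]],[0,0,1]],float)
    return cv2.projectPoints(np.array(P,float).reshape(-1,1,3),np.array(im["rvec"],float),np.array(im["tvec"],float),K,None)[0].reshape(-1,2)
def save(im,name,crop=None,s=1):
    f=im["frame"][...,::-1]
    if crop: f=f[crop[0]:crop[1],crop[2]:crop[3]]
    cv2.imwrite("pics/"+name,cv2.resize(f,None,fx=s,fy=s,interpolation=cv2.INTER_CUBIC))
E
python3 - <<'E'
from h import *
im=manip.get_image("top"); save(im,"a.png",None,1.4)
s=manip.state(); print(s["time"],s["tcp_pos"],s["tool_rot"],s["opening"],manip.tcp_to_tips)
print(R.from_quat(np.roll(s["tool_rot"],-1)).as_matrix().round(3))
H=dict(button_1=.008,spool_navy=.038,spool_teal=.038,spool_mustard=.038,thimble=.025,tray=.0,tape=.018)
for n,h in H.items():
    for d in manip.silhouettes(n,"top"):
        if d["confidence"]<.3: continue
        r,c=np.nonzero(d["region"]); 
        print(n,round(d["confidence"],2),np.round(d["position"]),ray(im,*d["position"],h)[:2].round(4),len(r))
        if n=="tray":
            b=cv2.boxPoints(cv2.minAreaRect(np.c_[c,r].astype(np.float32)))
            print([ray(im,p[1],p[0],.011)[:2].round(4) for p in b],b.round())
E
```

```text
0.05 [0.20912673 0.6148275  0.24446595] [-5.45942988e-05  1.63140096e-01  9.86602565e-01 -8.27736837e-04] 0.08513490261330622 0.014
[[-0.947  0.322 -0.   ]
 [ 0.322  0.947 -0.002]
 [-0.    -0.002 -1.   ]]
button_1 0.65 [210. 290.] [ 0.5024 -0.0339] 64
button_1 0.58 [197. 334.] [ 0.5415 -0.176 ] 60
button_1 0.47 [220. 250.] [0.4705 0.0937] 44
button_1 0.45 [218. 441.] [ 0.4665 -0.5087] 402
button_1 0.42 [222. 318.] [ 0.4627 -0.1221] 51
spool_navy 0.39 [218. 317.] [ 0.474  -0.1179] 31
spool_teal 0.47 [185. 354.] [ 0.5734 -0.2334] 53
spool_mustard 0.42 [208. 225.] [0.5078 0.1678] 45
tray 0.85 [156. 286.] [ 0.6736 -0.0237] 3084
[array([0.7283, 0.1142]), array([ 0.7551, -0.1369]), array([ 0.6257, -0.15  ]), array([0.5989, 0.0998])] [[242. 140.]
 [321. 130.]
 [326. 170.]
 [247. 180.]]
tape 0.53 [256. 139.] [0.3655 0.4403] 271
```

View pics/a.png

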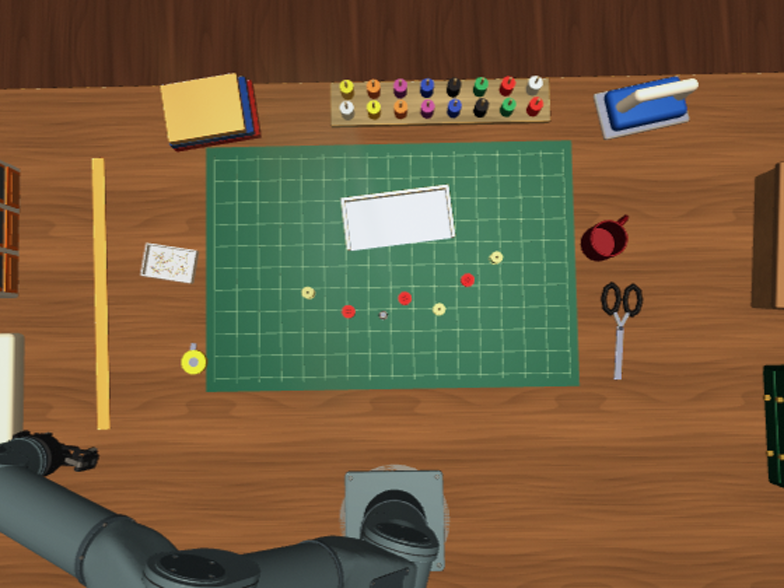

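The top view shows the tray mouth facing the robot, yawed about 6°. Red buttons are at (348,312), (405,298) and (468,280) in the 1.4x picture, the spools at (308,293), (439,309) and (496,257), and the thimble at (383,315). I'll refine these with colour and the scene camera.

```bash
cat >> h.py <<'E'
def reds(im):
    f=im["frame"]; hsv=cv2.cvtColor(f,cv2.COLOR_RGB2HSV)
    m=(((hsv[...,0]<8)|(hsv[...,0]>172))&(hsv[...,1]>170)&(hsv[...,2]>120)).astype(np.uint8)
    n,l,st,ce=cv2.connectedComponentsWithStats(m)
    return [(ray(im,ce[i][1],ce[i][0],.007)[:2].round(4),st[i][4],ce[i].round(1)) for i in range(1,n) if st[i][4]>25]
E
python3 - <<'E'
from h import *
im=manip.get_image("scene"); save(im,"b.png",None,1.4)
for x in reds(im): print("scene",*x)
H=dict(spool_navy=.019,spool_teal=.019,spool_mustard=.019,thimble=.0125)
for n,h in H.items():
    for d in manip.silhouettes(n,"scene"):
        if d["confidence"]>.25: print(n,round(d["confidence"],2),np.round(d["position"]),ray(im,*d["position"],h)[:2].round(4))
t=manip.get_image("top"); save(t,"c.png",(120,250,210,370),5)
for x in reds(t): print("top",*x)
for n,c,h in [("sp_l",(308,293),.038),("sp_m",(439,309),.038),("sp_r",(496,257),.038),("th",(383,315),.025)]: print(n,ray(t,c[1]/1.4,c[0]/1.4,h)[:2].round(4))
E
```

```text
scene [-0.9458  0.44  ] 70 [68.9 25.2]
scene [-1.1103  0.2683] 130 [14.2 30.5]
scene [-0.4265  0.0489] 101 [77.1 99.3]
scene [-0.3444 -0.1428] 66 [ 48.2 133.8]
scene [0.4672 0.0923] 62 [287.3 182.4]
scene [0.9344 0.3128] 350 [459.  197.4]
scene [ 0.495  -0.0344] 72 [272.6 212.3]
scene [ 0.5341 -0.1771] 94 [256.  252.5]
scene [ 0.5988 -0.4649] 398 [206.8 355.8]
scene [ 0.9671 -0.2526] 222 [400.7 362.3]
scene [ 0.9167 -0.3153] 224 [367.8 374.6]
scene [ 0.6276 -0.4962] 43 [208.2 375.1]
spool_navy 0.64 [223. 248.] [ 0.4632 -0.1127]
spool_navy 0.38 [277. 257.] [ 0.5843 -0.2446]
spool_teal 0.7 [276. 258.] [ 0.5836 -0.2427]
thimble 0.42 [194. 270.] [0.453  0.0174]
top [ 0.9843 -0.2774] 70 [362.6  59. ]
top [0.939  0.3098] 107 [180.7  76.6]
top [ 0.9338 -0.3395] 70 [382.5  74. ]
top [ 0.6148 -0.4841] 279 [431.2 171.8]
top [ 0.5318 -0.1735] 65 [333.6 199.7]
top [ 0.4931 -0.0313] 63 [288.9 212.7]
top [0.4656 0.0968] 61 [248.6 222. ]
sp_l [0.5056 0.1831]
sp_m [ 0.4651 -0.1068]
sp_r [ 0.5784 -0.2356]
th [0.4544 0.0175]
```

View pics/b.png

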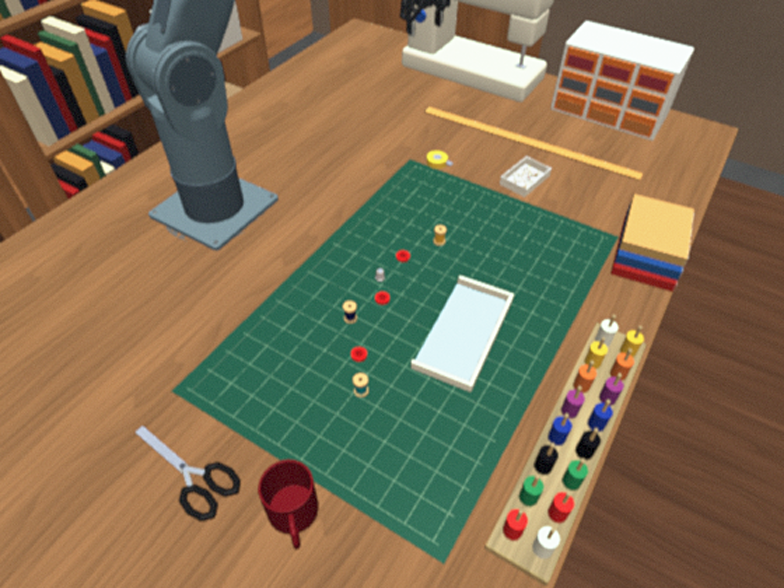

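View pics/c.png

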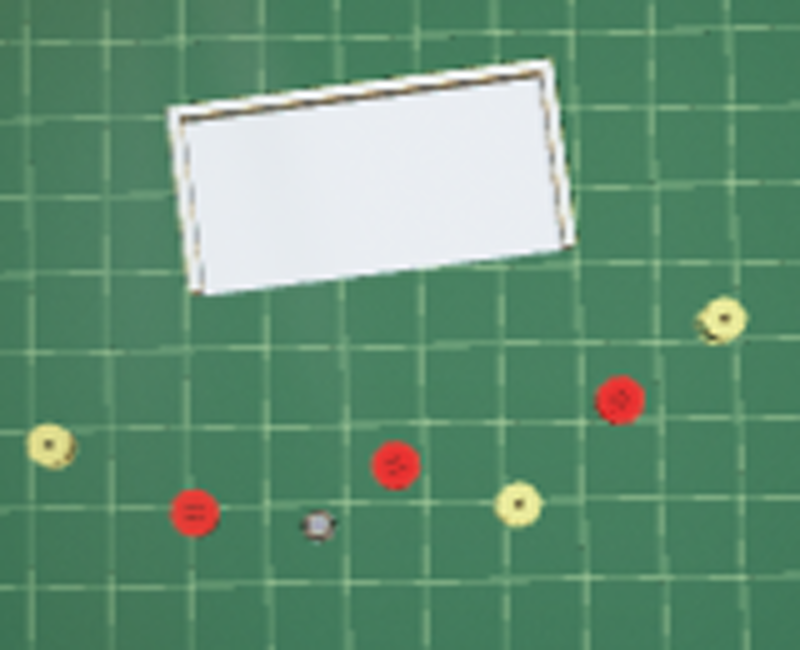

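The crops agree with each other. The buttons are at about (0.466,0.095), (0.494,-0.033) and (0.533,-0.175). The tray centre is about (0.672,-0.019), yaw 6°. I'll cradle each button between two partly open fingertips and push along the tool's -x. The left button goes first.

```bash
cat >> h.py <<'E'
C=np.array([.672,-.019]); Y=np.radians(6.1); U=np.array([np.cos(Y),np.sin(Y)]); V=np.array([-U[1],U[0]])
tw=lambda x,y: C+x*U+y*V
wt=lambda p: np.array([(np.array(p[:2])-C)@U,(np.array(p[:2])-C)@V]).round(4)
def rows(poses,start=None):
    """poses: (x,y,z,heading deg world) -> jog rows from current (or given) pose"""
    s=manip.state(); p0=np.array(s["tcp_pos"]); R0=R.from_quat(np.roll(s["tool_rot"],-1))
    print("at",p0.round(4))
    for x,y,z,f in poses:
        f=np.radians(f); c,s_=np.cos(f),np.sin(f)
        Rt=R.from_matrix(np.array([[-c,-s_,0],[-s_,c,0],[0,0,-1]]))
        print((R0.inv()*Rt).as_rotvec().round(3),(R0.inv().apply(np.array([x,y,z])-p0)*1000).round(1))
E
python3 - <<'E'
from h import *
rows([(.428,.108,.1,-18.8),(.428,.108,.018,-18.8)])
f=np.radians(-18.8); d=np.array([np.cos(f),np.sin(f)])
for b in [(-.09,.075),(0,.06)]: print(tw(*b),tw(*b)-.022*d)
print(wt((.466,.095)),wt((.494,-.033)),wt((.533,-.175)))
E
```

```text
at [0.2093 0.6154 0.2453]
[0. 0. 0.] [-370.4 -410.   145.3]
[0. 0. 0.] [-370.4 -410.   227.3]
[0.57453978 0.04601158] [0.5537135  0.05310142]
[0.66562416 0.04066028] [0.64479787 0.04775012]
[-0.1927  0.1352] [-0.1785  0.005 ] [-0.1548 -0.1403]
```

jog_arm(moves=[0, 0, 0, -33, -37, 13, 0.235, 0, 0, 0, -66, -74, 26, 0.235, 0, 0, 0, -99, -111, 39, 0.235, 0, 0, 0, -132, -148, 52, 0.235, 0, 0, 0, -165, -185, 65, 0.235, 0, 0, 0, -198, -222, 78, 0.235, 0, 0, 0, -231, -259, 91, 0.235, 0, 0, 0, -264, -296, 104, 0.235, 0, 0, 0, -297, -333, 117, 0.235, 0, 0, 0, -330, -370, 130, 0.235])

```text
time: 1.7
tcp_pos: [0.3987, 0.1685, 0.1184]
tool_rot: [0.001, 0.163, 0.987, 0.0]
contact_force: [1.6, 0.8, 0.7]
opening: 0.0199
```

jog_arm(moves=[0, 0, 0, -20, -20, 7, 0.235, 0, 0, 0, -40, -40, 15, 0.235, 0, 0, 0, -40, -40, 50, 0.235, 0, 0, 0, -40, -40, 75, 0.235, 0, 0, 0, -40, -40, 85, 0.235, 0, 0, 0, -40, -40, 90, 0.235, 0, 0, 0, -40, -40, 90, 0.235])

```text
time: 2.4
tcp_pos: [0.423, 0.1195, 0.0286]
tool_rot: [0.0, 0.163, 0.987, 0.0]
contact_force: [0.1, 0.4, 0.0]
opening: 0.0202
```

```bash
python3 - <<'E'
from h import *
s=manip.state(); print(s["time"],s["tcp_pos"],s["opening"],s["contact_force"])
im=manip.get_image("scene"); save(im,"d.png",(130,300,190,380),4)
for n in (0,.008,.014): print(proj(im,[[*s["tcp_pos"][:2],s["tcp_pos"][2]-n]]))
for x in reds(im): print(*x)
rows([(.428,.108,.018,-18.8),(.5537,.0531,.018,-18.8),(.6448,.04775,.018,-18.8)])
E
```

```text
2.4 [0.42300101 0.11953194 0.02862895] 0.020240515436350255 [0.05886273 0.37845549 0.01611647]
[[279.75943043 166.85769002]]
[[279.74471429 168.75743322]]
[[279.73376576 170.17080563]]
[-0.9462  0.4405] 72 [68.9 25.2]
[-1.1107  0.2686] 135 [14.2 30.5]
[-0.4253  0.049 ] 101 [77.4 99.4]
[-0.344 -0.143] 69 [ 48.2 133.9]
[0.4676 0.0928] 65 [287.4 182.4]
[0.9356 0.3127] 363 [459.4 197.6]
[ 0.4952 -0.0344] 73 [272.7 212.3]
[ 0.5339 -0.177 ] 93 [255.9 252.5]
[ 0.5969 -0.4656] 415 [205.9 355.7]
[ 0.9669 -0.2527] 229 [400.6 362.3]
[ 0.9165 -0.3155] 226 [367.6 374.6]
[ 0.6269 -0.4957] 46 [208.1 374.7]
at [0.4233 0.1196 0.0291]
[0.001 0.001 0.001] [-8.2 -9.5 11.1]
[0.001 0.001 0.001] [-144.9  -21.1   11.1]
[0.001 0.001 0.001] [-232.8    3.2   11.2]
```

View pics/d.png

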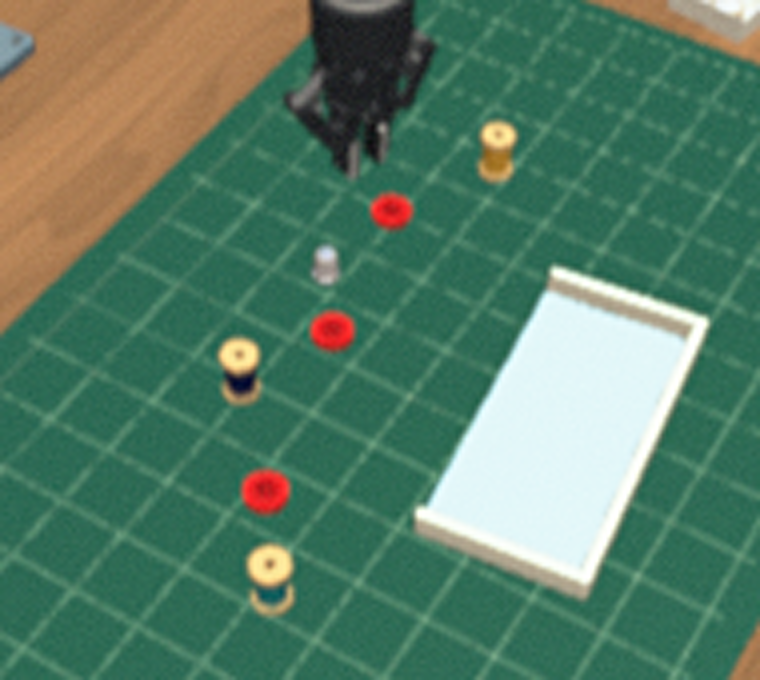

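The crop shows the two fingertips at native (277,173) and (284,169), behind the left button. This matches the projected TCP. Next I lower them and test for contact.

jog_arm(moves=[0, 0, 0, -4, -5, 6, 0.235, 0, 0, 0, -8, -9, 10, 0.235, 0, 0, 0, -8, -9, 12, 0.235, 0, 0, 0, -8, -9, 12, 0.235])

```text
time: 2.85
tcp_pos: [0.4276, 0.1078, 0.0163]
tool_rot: [-0.0, 0.164, 0.987, -0.0]
contact_force: [0.2, -0.6, -0.0]
opening: 0.02
```

jog_arm(moves=[0, 0, 0, -14, -1, 0, 0.235, 0, 0, 0, -28, -2, 0, 0.235, 0, 0, 0, -42, -4, 0, 0.235, 0, 0, 0, -56, -5, 0, 0.235, 0, 0, 0, -70, -6, 0, 0.235, 0, 0, 0, -84, -7, 0, 0.235, 0, 0, 0, -98, -9, 0, 0.235, 0, 0, 0, -112, -10, 0, 0.235, 0, 0, 0, -126, -11, 0, 0.235, 0, 0, 0, -137, -12, 0, 0.235])

```text
time: 3.85
tcp_pos: [0.5546, 0.052, 0.0165]
tool_rot: [0.0, 0.163, 0.987, -0.0]
contact_force: [-0.3, 0.7, 0.0]
opening: 0.0201
```

```bash
python3 - <<'E'
from h import *
im=manip.get_image("scene"); save(im,"e.png",(130,300,190,380),4)
for x in reds(im): 
    if .4<x[0][0]<.8 and abs(x[0][1])<.3: print(*x,wt(x[0]))
rows([(*(tw(0,.06)-.022*np.array([.947,-.322])),.0165,-18.8)])
E
```

```text
[0.5761 0.0425] 75 [310.3 206.7] [-0.0888  0.0713]
[ 0.4952 -0.0344] 73 [272.7 212.3] [-0.1774  0.0035]
[ 0.5339 -0.177 ] 93 [255.9 252.5] [-0.1541 -0.1424]
at [0.5564 0.051  0.0168]
[ 0.     0.003 -0.001] [-84.7  25.5   0.5]
```

View pics/e.png

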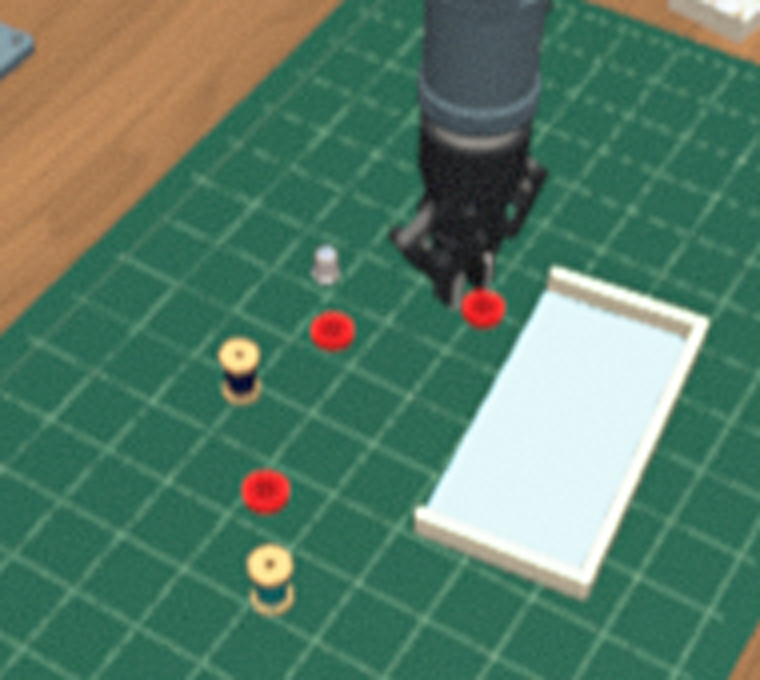

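The button at crop (483,309) is nested in the cradle and tracking as predicted, so I continue into the tray.

jog_arm(moves=[0, 0, 0, -13, 4, 0, 0.235, 0, 0, 0, -26, 8, 0, 0.235, 0, 0, 0, -39, 12, 0, 0.235, 0, 0, 0, -52, 16, 0, 0.235, 0, 0, 0, -64, 19, 0, 0.235, 0, 0, 0, -74, 22, 0, 0.235, 0, 0, 0, -82, 25, 0, 0.235, 0, 0, 0, -87, 26, 0, 0.235, 0, 0, 0, -87, 26, 0, 0.235, 0, 0, 0, -80, 24, 0, 0.235])

```text
time: 4.9
tcp_pos: [0.637, 0.0496, 0.0165]
tool_rot: [0.0, 0.163, 0.987, 0.0]
contact_force: [-0.3, 0.4, 0.1]
opening: 0.0204
```

jog_arm(moves=[0, 0, 0, 20, -6, 0, 0.235, 0, 0, 0, 20, -6, -30, 0.235, 0, 0, 0, 20, -6, -70, 0.235, 0, 0, 0, 20, -6, -70, 0.235])

```text
time: 5.3
tcp_pos: [0.6185, 0.0508, 0.0914]
tool_rot: [0.004, 0.163, 0.987, 0.001]
contact_force: [0.6, -0.2, 0.4]
opening: 0.0199
```

```bash
python3 - <<'E'
from h import *
im=manip.get_image("scene"); 
for x in reds(im): 
    if .4<x[0][0]<.8 and abs(x[0][1])<.3: print(*x,wt(x[0]))
b=np.array([.494,-.033]); t=tw(.01,0); h=np.degrees(np.arctan2(*(t-b)[::-1])); d=(t-b)/np.linalg.norm(t-b); print(h)
s=b-.036*d; e=t-.022*d
rows([(*s,.09,h),(*s,.0165,h),(*e,.0165,h)])
E
```

```text
[ 0.4952 -0.0344] 73 [272.7 212.3] [-0.1774  0.0035]
[0.6674 0.0389] 48 [337.9 220.2] [0.0016 0.0581]
[ 0.5341 -0.1771] 94 [256.  252.5] [-0.1539 -0.1426]
4.582151553735238
at [0.6171 0.0507 0.0892]
[ 0.001  0.005 -0.408] [ 122.6 -133.2   -1.6]
[ 0.001  0.005 -0.408] [ 122.9 -133.3   71.9]
[ 0.001  0.005 -0.408] [-63.  -53.   72.8]
```

jog_arm(moves=[0, 0, -0.1, 30, -32, 0, 0.235, 0, 0, -0.2, 60, -64, 0, 0.235, 0, 0, -0.3, 90, -96, 0, 0.235, 0, 0, -0.408, 123, -133, 0, 0.235, 0, 0, -0.408, 123, -133, 0, 0.235, 0, 0, -0.408, 123, -133, 30, 0.235, 0, 0, -0.408, 123, -133, 55, 0.235, 0, 0, -0.408, 123, -133, 68, 0.235, 0, 0, -0.408, 123, -133, 73, 0.235, 0, 0, -0.408, 123, -133, 73, 0.235])

```text
time: 6.35
tcp_pos: [0.4545, -0.0357, 0.0141]
tool_rot: [-0.002, -0.04, 0.999, -0.0]
contact_force: [-7.4, 0.7, 18.3]
opening: 0.0196
```

```bash
python3 - <<'E'
from h import *
b=np.array([.494,-.033]); t=tw(.01,0); d=(t-b)/np.linalg.norm(t-b)
rows([(*(t-.022*d),.0165,4.6)])
E
```

```text
at [ 0.4545 -0.0357  0.0141]
[ 0.    -0.005 -0.   ] [-206.1   -0.6   -3.3]
```

The tips are touching the mat at 18 N, so I raise 3 mm and then sweep.

jog_arm(moves=[0, 0, 0, 0, 0, -3, 0.235, 0, 0, 0, -12, 0, -3, 0.235, 0, 0, 0, -26, 0, -3, 0.235, 0, 0, 0, -42, 0, -3, 0.235, 0, 0, 0, -58, 0, -3, 0.235, 0, 0, 0, -74, 0, -3, 0.235, 0, 0, 0, -90, 0, -3, 0.235, 0, 0, 0, -106, 0, -3, 0.235, 0, 0, 0, -120, 0, -3, 0.235, 0, 0, 0, -130, 0, -3, 0.235])

```text
time: 7.35
tcp_pos: [0.5882, -0.0251, 0.0165]
tool_rot: [0.001, -0.04, 0.999, 0.0]
contact_force: [0.5, 0.5, -0.7]
opening: 0.0198
```

```bash
python3 - <<'E'
from h import *
im=manip.get_image("scene"); save(im,"f.png",(130,300,190,380),4)
for x in reds(im): 
    if .4<x[0][0]<.8 and abs(x[0][1])<.3: print(*x,wt(x[0]))
b=np.array([.494,-.033]); t=tw(.01,0); d=(t-b)/np.linalg.norm(t-b)
rows([(*(t-.022*d),.0165,4.6)])
E
```

```text
[0.6674 0.0389] 50 [337.8 220.2] [0.0016 0.0581]
[ 0.6095 -0.0258] 69 [308.9 226.8] [-0.0629 -0.0001]
[ 0.5341 -0.1769] 95 [256.  252.5] [-0.1539 -0.1424]
at [ 0.5896 -0.0249  0.0167]
[0.    0.003 0.   ] [-70.6  -0.5   0.5]
```

View pics/f.png

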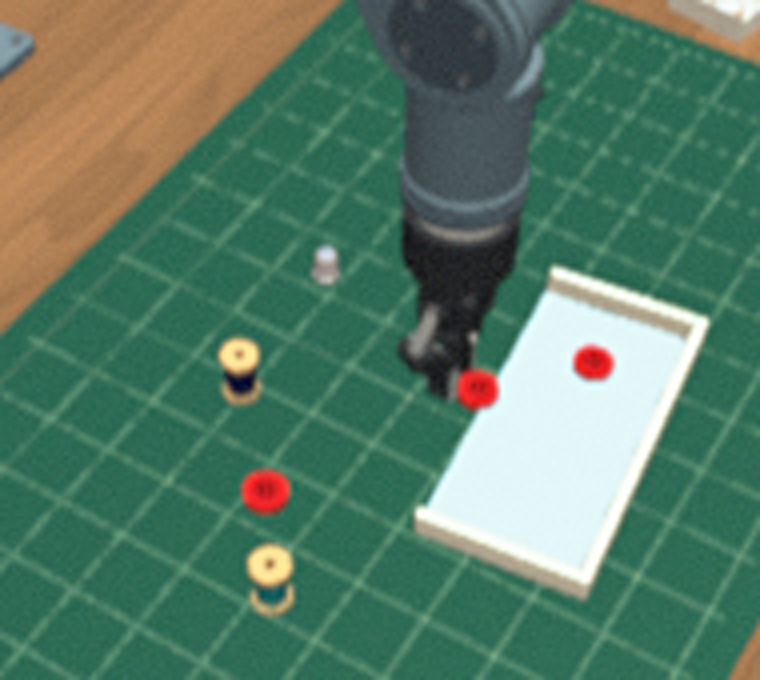

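The first button lies in the tray at crop (594,363), and the second is entering the mouth at (478,388). The thimble and spools haven't moved.

jog_arm(moves=[0, 0, 0, -13, 0, 0, 0.235, 0, 0, 0, -26, 0, 0, 0.235, 0, 0, 0, -39, 0, 0, 0.235, 0, 0, 0, -51, 0, 0, 0.235, 0, 0, 0, -61, 0, 0, 0.235, 0, 0, 0, -68, 0, 0, 0.235, 0, 0, 0, -71, 0, 0, 0.235, 0, 0, 0, -71, 0, 0, 0.235, 0, 0, 0, -60, 0, 0, 0.235, 0, 0, 0, -50, 0, 0, 0.235])

```text
time: 8.4
tcp_pos: [0.6352, -0.0216, 0.0164]
tool_rot: [-0.0, -0.04, 0.999, -0.0]
contact_force: [0.3, 0.4, -0.2]
opening: 0.02
```

jog_arm(moves=[0, 0, 0, 0, 0, -30, 0.235, 0, 0, 0, 0, 0, -70, 0.235, 0, 0, 0, 0, 0, -70, 0.235])

```text
time: 8.7
tcp_pos: [0.6392, -0.0217, 0.0917]
tool_rot: [0.004, -0.04, 0.999, -0.0]
contact_force: [1.3, 0.2, -0.3]
opening: 0.0202
```

```bash
python3 - <<'E'
from h import *
im=manip.get_image("scene"); 
for x in reds(im): 
    if .4<x[0][0]<.8 and abs(x[0][1])<.3: print(*x,wt(x[0]))
h=6.1+22; f=np.radians(h); d=np.array([np.cos(f),np.sin(f)])
b=np.array([.533,-.176]); s=b-.038*d; m=tw(-.085,-.08)-.022*d; e=tw(.0,-.06)-.022*d
print(s,wt(s)); rows([(*s,.09,h),(*s,.0165,h),(*m,.0165,h),(*e,.0165,h)])
E
```

```text
[0.6674 0.0389] 48 [337.9 220.2] [0.0016 0.0581]
[ 0.6807 -0.0211] 56 [332.4 236.4] [ 0.0084 -0.003 ]
[ 0.5339 -0.177 ] 93 [255.9 252.5] [-0.1541 -0.1424]
[ 0.49947918 -0.19389845] [-0.1901 -0.1556]
at [ 0.6377 -0.0216  0.0894]
[-0.002  0.005 -0.411] [ 151.5 -160.7   -1.4]
[-0.002  0.005 -0.411] [ 151.9 -160.6   72.1]
[-0.002  0.005 -0.411] [ 69.  -91.1  72.5]
[-0.002  0.005 -0.411] [-15.4 -68.8  73. ]
```

jog_arm(moves=[0, 0, -0.1, 36, -39, 0, 0.235, 0, 0, -0.2, 72, -78, 0, 0.235, 0, 0, -0.3, 108, -117, 0, 0.235, 0, 0, -0.411, 140, -150, 0, 0.235, 0, 0, -0.411, 152, -161, 0, 0.235, 0, 0, -0.411, 152, -161, 0, 0.235, 0, 0, -0.411, 152, -161, 30, 0.235, 0, 0, -0.411, 152, -161, 55, 0.235, 0, 0, -0.411, 152, -161, 70, 0.235, 0, 0, -0.411, 152, -161, 70, 0.235])

```text
time: 9.75
tcp_pos: [0.4971, -0.1927, 0.0153]
tool_rot: [-0.001, -0.244, 0.97, 0.001]
contact_force: [-0.5, -0.4, 0.3]
opening: 0.0201
```

```bash
python3 - <<'E'
from h import *
h=6.1+22; f=np.radians(h); d=np.array([np.cos(f),np.sin(f)])
print(manip.state()["contact_force"])
m=tw(-.085,-.08)-.022*d; e=tw(.0,-.06)-.022*d
rows([(*m,.0165,h),(*e,.0165,h)])
E
```

```text
[-0.46642903 -0.44967072  0.31684519]
at [ 0.4971 -0.1927  0.0153]
[ 0.002 -0.001  0.002] [-105.4   28.3   -1.3]
[ 0.002 -0.001  0.002] [-191.6   14.8   -1.4]
```

jog_arm(moves=[0, 0, 0, -12, -2, -1, 0.235, 0, 0, 0, -24, -1, -1, 0.235, 0, 0, 0, -36, 3, -1, 0.235, 0, 0, 0, -48, 7, -1, 0.235, 0, 0, 0, -60, 12, -1, 0.235, 0, 0, 0, -72, 16, -1, 0.235, 0, 0, 0, -84, 21, -1, 0.235, 0, 0, 0, -96, 25, -1, 0.235, 0, 0, 0, -105, 28, -1, 0.235, 0, 0, 0, -105, 28, -1, 0.235])

```text
time: 10.75
tcp_pos: [0.5782, -0.1181, 0.0176]
tool_rot: [0.001, -0.244, 0.97, 0.0]
contact_force: [-0.2, 0.4, 1.1]
opening: 0.0199
```

```bash
python3 - <<'E'
from h import *
im=manip.get_image("scene"); save(im,"g.png",(130,300,190,380),4)
for x in reds(im): 
    if .4<x[0][0]<.8 and abs(x[0][1])<.3: print(*x,wt(x[0]))
h=6.1+22; f=np.radians(h); d=np.array([np.cos(f),np.sin(f)])
e=tw(.0,-.06)-.022*d
rows([(*e,.0165,h)])
E
```

```text
[0.6674 0.0389] 48 [337.9 220.2] [0.0016 0.0581]
[ 0.6807 -0.0211] 56 [332.4 236.4] [ 0.0084 -0.003 ]
[ 0.5999 -0.1089] 85 [290.6 245.6] [-0.0812 -0.0817]
at [ 0.5773 -0.1193  0.0174]
[0.    0.    0.002] [-86.3 -11.9   1. ]
```

View pics/g.png

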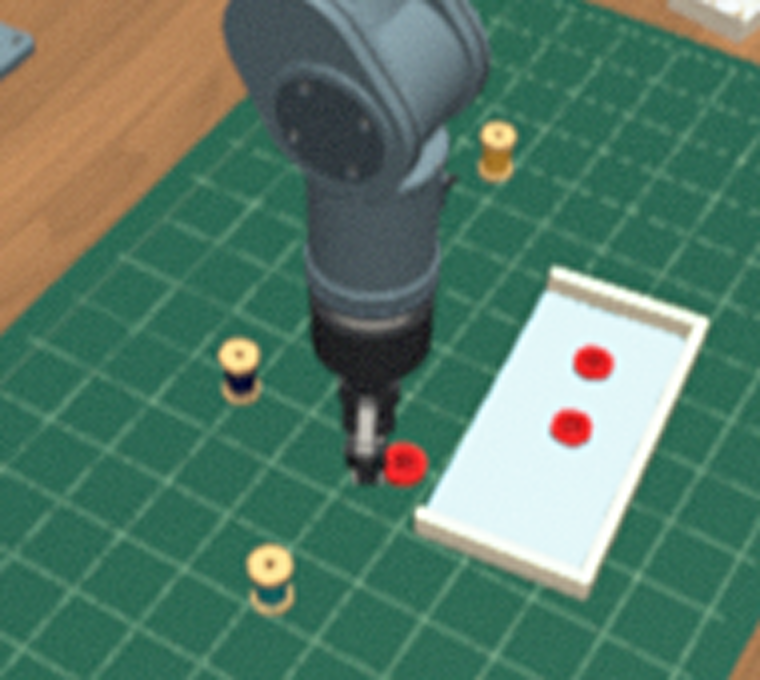

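The third button is cradled at crop (405,464), just outside the mouth, so I push it in.

jog_arm(moves=[0, 0, 0, -13, -1, 0, 0.235, 0, 0, 0, -26, -3, 0, 0.235, 0, 0, 0, -39, -5, 0, 0.235, 0, 0, 0, -52, -7, 0, 0.235, 0, 0, 0, -64, -9, 0, 0.235, 0, 0, 0, -75, -10, 0, 0.235, 0, 0, 0, -83, -11, 0, 0.235, 0, 0, 0, -87, -12, 0, 0.235, 0, 0, 0, -87, -12, 0, 0.235, 0, 0, 0, -77, -10, 0, 0.235])

```text
time: 11.8
tcp_pos: [0.65, -0.092, 0.0176]
tool_rot: [0.001, -0.243, 0.97, -0.0]
contact_force: [-0.3, 0.1, -0.1]
opening: 0.0201
```

jog_arm(moves=[0, 0, 0, 12, 1, 0, 0.235, 0, 0, 0, 12, 1, -40, 0.235, 0, 0, 0, 40, 0, -85, 0.235, 0, 0, 0, 80, 0, -130, 0.235, 0, 0, 0, 110, 0, -170, 0.235, 0, 0, 0, 110, 0, -170, 0.235, 0, 0, 0, 110, 0, -170, 0.235])

```text
time: 12.5
tcp_pos: [0.5515, -0.1463, 0.1892]
tool_rot: [0.001, -0.242, 0.97, -0.001]
contact_force: [1.0, -0.3, -0.5]
opening: 0.0201
```

```bash
python3 - <<'E'
from h import *
im=manip.get_image("scene"); save(im,"i.png",(100,320,160,420),3)
for x in reds(im): 
    if .4<x[0][0]<.8 and abs(x[0][1])<.3: print(*x,wt(x[0]))
E
```

```text
[0.6673 0.0387] 49 [337.8 220.3] [0.0015 0.0579]
[ 0.6806 -0.0213] 55 [332.3 236.4] [ 0.0083 -0.0032]
[ 0.6811 -0.0815] 61 [322.1 251.7] [ 0.0024 -0.0631]
```

View pics/i.png

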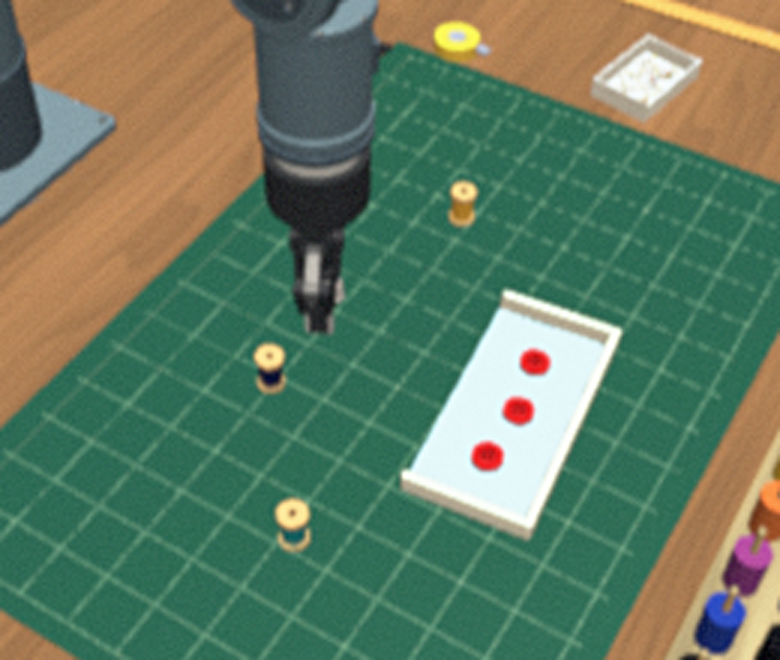

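The last picture shows all three buttons flat and well inside the tray, at crop (535,361), (519,410) and (488,456). The spools are upright in place, the arm is clear, and the thimble is hidden behind the gripper.

```bash
python3 -c "
from h import *
print(manip.sign_off())"
```

```text
the job is handed in; nothing more can be done
None
```

All three red buttons are in the sorting tray, and I handed the job in at about 12.5 s of robot time. I slid each one through the open side with the two fingertips set about 20 mm apart, and never gripped or lifted any of them.

- **Buttons:** in the last picture they lie flat at about (2, 58), (8, -3) and (2, -63) mm in the tray's own frame. Each is at least about 35 mm clear of the walls and about 45 mm clear of the mouth.
- **Spools and thimble:** all three spools were standing in their original places in that picture. The gripper hid the thimble there. It was last seen standing undisturbed midway through the second button's sweep, and the later moves stayed clear of it.
- **Forces:** the fingertips pressed on the mat once, at about 18 N, while lowering for the second button. I raised them 3 mm before sweeping, and every other force I read was under 2 N.

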